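Refit the crank on the hand mill

TASK

The washed crank of the spice mill lies on the lazy susan: fit its hub over the mill's splined shaft, with the handle pointing well away from the drawer (out to either side or to the back), turning it under light pressure until the splines match and it drops fully home; never press or force the mill hard (keep well under 40 N). Then, with the crank still seated, wind it round until its handle points straight out over the front of the mill, above the drawer, and let go. Leave the other things on the lazy susan and the counter where they stand.

Things in the scene. Friction and masses are not known exactly. Their poses are not given: they have to be found in the camera images.
- crank_hub (a point): Loose steel crank lying flat on the lazy susan, 0.24 kg. Point: centre of its hub, 18 mm over the crank's underside. Hub: square block 36 x 36 mm, 36 tall, sides along x and y, grippable across either pair. A cross-shaped hole runs right through it: slots along x and y, each 8.6 mm wide, 24 long. x points from the hub along the arm to the handle, z up.
- crank_handle (a point): On the crank: the axis of its upright dark-wood handle, 110 mm from the hub's axis, 18 mm over the underside. Handle 26 mm in diameter, its top 62 mm over the underside. The flat arm is 20 mm wide, 10 thick, flush with the hub's underside.
- mill_seat (a point): On the mill's upright shaft axis at the seat, a flat shoulder 140 mm over the counter and 34 wide on which the seated hub's underside rests. Mill axes: -x front (drawer), z up. The shaft's rotation is NOT reported and differs every time; it repeats every quarter turn. The hub drops only within about 4 degrees of a match; unmatched it stands 20 mm too high.
- shaft_top (a point): Tip of the mill's steel drive shaft, 28 mm over the seat, on its axis (axes as the mill's, not turning). Shaft: four splines in a cross, 7 mm thick, 22 across tip to tip, 20 tall; above them a round nose 10.4 mm in diameter tapering to 6 that centres the hub before the splines meet. Turns endlessly with 0.1 N m drag and stays where left.
- mill: The spice mill, fixed to the counter: square wooden box 130 x 130 x 75 mm with a small drawer (steel knob) in its front, the -x side, and a steel dome above it to 140 mm. Origin under its centre; the shaft axis is its vertical axis. The contact force on it and its shaft must stay under 40 N.
- susan: Round wooden lazy susan, 340 mm diameter, top 32 mm over the counter; turns stiffly (about 0.3 N m). Origin under its centre.
- salsa_bowl: Empty ceramic bowl on the lazy susan, 104 mm wide, 50 mm tall, origin under its centre. Leave alone.
- pepper_grinder: Upright steel pepper grinder on the lazy susan, 52 mm wide, 155 mm tall, origin under its centre. Leave alone.
- glass_jar: Glass jar on the lazy susan, 54 mm wide, 75 mm tall, origin under its centre. Leave alone.
- mug: Ceramic mug on the counter, 80 mm wide, 90 mm tall, origin under its centre. Leave alone.
- salt_shaker: Glass salt shaker on the counter, 40 mm wide, 82 mm tall, origin under its centre. Leave alone.
Mind the look-alikes: they are no part of the job. Of the things like the mill, leave any that is purple; of the rest the larger one is meant.

How it is judged:
On the way, in this order (a step that is already met when the one before it is completed fails the run):
1. the crank is fully home on the shaft with its handle more than 40 degrees away from the front (z of crank_hub in the frame of mill_seat between 0.014 and 0.021 m and horizontal distance between crank_hub and mill_seat below 0.003 m and angle between crank_hub's own z axis and vertical below 0.06 rad and x of crank_handle in the frame of mill_seat above -0.084 m), for 0.2 s.
2. still seated, the crank is wound until its handle is over the front (z of crank_hub in the frame of mill_seat between 0.014 and 0.021 m and horizontal distance between crank_hub and mill_seat below 0.003 m and angle between crank_hub's own z axis and vertical below 0.06 rad and x of crank_handle in the frame of mill_seat below -0.1055 m), for 0.2 s.
At the end, for the whole second after the job is handed in: The crank's hub is on the shaft, fully down on the seat (within 3 mm), centred within 3 mm, level within 3.4 degrees, and its handle points to the front of the mill within about 16 degrees (all of step 2); the robot touches nothing.
It fails at once if the mill or its shaft is pressed or pushed with more than 40 N (contact force between mill and anything else above 40 N).
It fails at once if one of the bystanders (bowl, grinder, jar, mug, shaker) is moved by more than 30 mm (distance of any of salsa_bowl, pepper_grinder, glass_jar, mug, salt_shaker from where it was at the start of the episode above 0.03 m).
It also fails if it takes over 67 s, if anything falls off the work surface, if the arm or the gripper's body presses on something with over 40 N, if the wrist force passes 120 N, or if a joint passes its speed limit or range.

ROBOT

A 7-joint arm with a two-finger parallel gripper is mounted at the origin on the work surface. World frame = base frame: x ahead of the robot, y to its left, z up, the work surface at z = 0. Lengths are in m, angles in rad, forces in N, time in s.
With the tool pointing down it reaches from about 0.4 to 0.85 m from the base axis. Payload 10.4 kg.
Tool frame: the origin (TCP) lies on the centre line of the jaws, within the pads' length; the fingertips stand r.tip_extent ahead of it and the grasp point (between the pads) lies 3 mm ahead of it (r.tip_extent is the distance from the TCP to the fingertips, in m); z points along the fingers, y is the direction in which the jaws open and shut (so a half turn about z gives the same grasp; the last joint's range is limited). The gripper opens to 87 mm and grips with 3 to 60 N. Pads are 19 mm wide; open, the fingers measure 117 mm over their backs; the gripper's body (75 mm by 190 mm) begins 51 mm behind the grasp point.
Start: joints at [-1.177, 0.332, -0.065, 1.46, 0.022, 1.35, -0.088], TCP at [0.253, 0.572, 0.245] pointing down, gripper open.
Joint ranges: [-2.6, 2.6], [-0.5, 2.12], [-1.47, 1.34], [0.16, 2.42], [-1.27, 4.41], [0.06, 2.06], [-2.6, 2.6]. Speed limits (rad/s): [2.22, 2.22, 2.79, 2.79, 3.14, 3.14, 3.14].

INTERFACE

Orientations are given as a unit quaternion [x, y, z, w].
In Python, from bench import r gives the robot as it stands. The module is installed in compiled form; this text tells all that it offers.
- The arm moves only by the shell command python3 -m jog 'ROWS' [FORCE]. ROWS is JSON, a list of rows, each a list of 5 numbers: the shift along the tool's x, y, z in cm, then the turn about the tool's z in rad, then the closure, from 0 (fully open) to 1 (shut). A call has exactly 10 rows; each row shifts and turns the pose as measured when the row begins, along the tool's axes as they then stand; what a row does not reach is not made up. A row lasts 1/10 s, in which the tool goes at most 50 mm and 8.59 degrees, less where a joint would pass 70% of its speed; a pose out of reach is approached as far as the arm can. A call with a gripper value outside its range is refused whole. The fingers move at their own pace and stop on an object; FORCE is the grip in N (left out, the last holds). Time passes only in rows, so rows that do not move let the fingers close, or fill a call up. It gives the time, the measured TCP pose, the force and the opening at its end, in the units of the state.
- r.read_state(): the state, without advancing time (a new reading comes with each control period).
- r.camera(name): name is "side" or "top" or "wrist"; returns a dict with "pixels" (420x560x3 uint8, red, green, blue), "fx", "fy", "cx", "cy" (pixels), "camera_from_world" (4x4, takes a point from world to camera coordinates). Camera axes: x right, y up, looking along -z (the intrinsics and any distortion apply to the point x, -y, -z); pixel columns grow to the right and rows downward; lengths in m; the calibration is good to about 2 mm. A picture is of the moment at which its call begins. There is no depth.
- r.close_job(): hands the job in, once; it reports no verdict.
The state is a dict: "time": time; "joint_positions": joint angles; "joint_vel": joint speeds; "joint_torque": joint torques, N m; "ee_pos": TCP position; "eef_rot": TCP orientation; "ft_force": force on the tool from outside, world axes, zero at the start; "torque": the same for the moment, N m; "width": finger opening in m.
Only numpy, scipy, OpenCV 4.12 (cv2) and the standard library are available. Lean on these libraries where they do the work, as an engineer would, in place of code of your own. Each camera call takes 0.05 s, during which the arm holds its last target. There are 200 camera calls.

## Working session

There is one attempt and no reset: what is moved stays moved. The work goes in short steps, Python scripts to look and compute and a shell command to move; the robot and the scene stay as the last step left them, time stands still between calls to the robot, and variables do not carry over. Pictures are saved under pics/ and viewed, about 8 in all and at most 12, crops included, and the job is handed in when it is done.

```bash
mkdir -p pics
cat > h.py <<'E'
import numpy as np, cv2
from bench import r
def snap(n,f=None):
    c=r.camera(n); np.savez(f'pics/{f or n}.npz',**c); cv2.imwrite(f'pics/{f or n}.png',c['pixels'][:,:,::-1]); return c
def load(f): return dict(np.load(f'pics/{f}.npz'))
def ray(c,u,v):
    M=np.linalg.inv(c['camera_from_world']); d=np.array([(u-c['cx'])/c['fx'],-(v-c['cy'])/c['fy'],-1]); return M[:3,3],M[:3,:3]@d
def onz(c,u,v,z):
    o,d=ray(c,u,v); return o+d*(z-o[2])/d[2]
def proj(c,p):
    q=c['camera_from_world']@np.r_[p,1]; return c['cx']-c['fx']*q[0]/q[2], c['cy']+c['fy']*q[1]/q[2]
E
python3 - <<'E'
from h import *
for n in('top','side'):
    c=snap(n); print(n,[k for k in c],np.linalg.inv(c['camera_from_world']).round(3).tolist(),c['fx'],c['cx'],c['cy'])
a=load('top')['pixels'];b=load('side')['pixels']
s=r.read_state(); print(s['ee_pos'],s['eef_rot'],r.tip_extent,s['time'])
E
```

```text
top ['pixels', 'fx', 'fy', 'cx', 'cy', 'camera_from_world'] [[-0.002, 0.99, -0.14, 0.435], [-1.0, -0.001, 0.009, 0.002], [0.009, 0.14, 0.99, 1.042], [0.0, 0.0, 0.0, 1.0]] 389.572321080661 283.666847020108 211.20759361116217
side ['pixels', 'fx', 'fy', 'cx', 'cy', 'camera_from_world'] [[0.774, 0.379, -0.508, -0.129], [-0.633, 0.487, -0.601, -0.792], [0.019, 0.787, 0.617, 0.967], [0.0, 0.0, 0.0, 1.0]] 528.9175436125172 280.109009058225 208.99036808154625
[0.25289903 0.5712053  0.24382087] [ 2.06883429e-01  9.78365392e-01 -6.29689454e-04 -1.02627104e-04] 0.022 0.1
```

View pics/top.png

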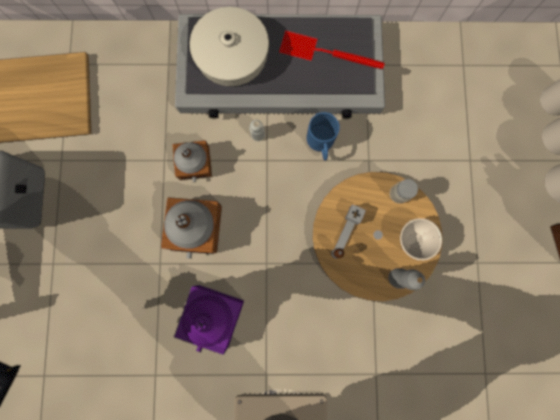

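View pics/side.png

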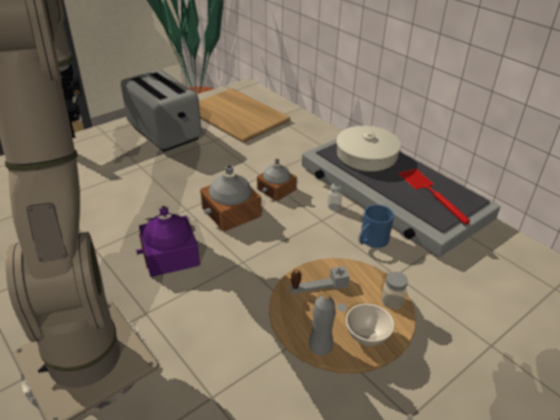

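Candidates for the mill, in top-view pixels: small wooden (191,158), large wooden (190,224), purple (209,319). Purple is excluded, and of the rest (190,224) is the larger, so it is the one meant. The crank's hub is at (356,214) and its handle at (339,253). I'll confirm these in one enlarged montage.

Run:
```python
from h import *
t=cv2.imread('pics/top.png');s=cv2.imread('pics/side.png')
f=lambda im,x,y,w,h,k:cv2.resize(im[y:y+h,x:x+w],(w*k,h*k),interpolation=cv2.INTER_CUBIC)
A=f(t,150,135,80,120,5)[:,:400];A=f(t,150,185,80,60,5);B=f(t,315,200,80,60,5);C=f(s,190,160,80,60,5);D=f(s,280,255,80,60,5)
cv2.imwrite('pics/m.png',np.vstack([np.hstack([A,B]),np.hstack([C,D])]))
```

```text
(no output)
```

View pics/m.png

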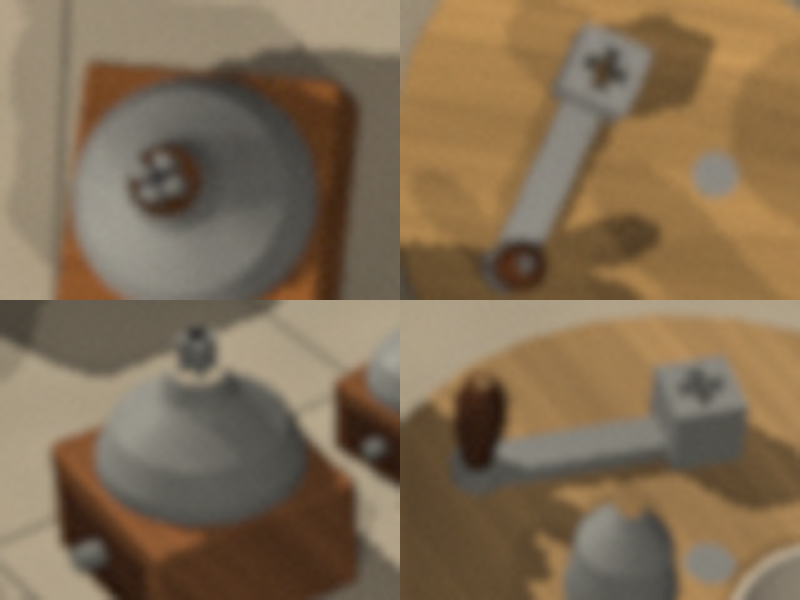

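The crop shows the large wooden mill, with its shaft tip at top (182,220.6) and side (229,167). The crank's cross hole is at top (355.8,214) and side (340,272), and its handle top at top (339,252.4) and side (296.4,271).

Run:
```python
from h import *
t=load('top');s=load('side')
def tri(a,b):
    o,d=ray(t,*a);p,e=ray(s,*b);A=np.c_[d,-e];k=np.linalg.lstsq(A,p-o,rcond=None)[0];x,y=o+k[0]*d,p+k[1]*e
    return ((x+y)/2).round(4),np.linalg.norm(x-y).round(4)
print('tip',onz(t,182,220.6,.168).round(4),onz(s,229,167,.168).round(4),tri((182,220.6),(229,167)))
h=onz(t,355.8,214,.068);k=onz(t,339,252.4,.094)
print('hub',h.round(4),onz(s,340,272,.068).round(4),tri((355.8,214),(340,272)))
print('hdl',k.round(4),onz(s,296.4,271,.094).round(4),np.linalg.norm((k-h)[:2]),np.degrees(np.arctan2(*(k-h)[1::-1])))
hsv=cv2.cvtColor(t['pixels'],cv2.COLOR_RGB2HSV)
m=cv2.inRange(hsv,(0,140,50),(14,255,255)); m[:185]=0;m[265:]=0;m[:,:155]=0;m[:,230:]=0
pts=cv2.findNonZero(m); q=cv2.boxPoints(cv2.minAreaRect(cv2.convexHull(pts)))
w=np.array([onz(t,*p,.075)[:2] for p in q]);print(q.round(1).tolist(),w.round(4).tolist(),w.mean(0))
for i in range(4):
    d=w[(i+1)%4]-w[i];print(np.linalg.norm(d).round(4),np.degrees(np.arctan2(d[1],d[0])).round(1))
print('knob',onz(t,190,254,.04),onz(s,208,211,.04))
for n,p in(('grinder',(405,279,.1)),('bowl',(420,239,.08)),('jar',(405,190,.1)),('small',(187,153,.1)),('purple',(203,323,.15)),('salt',(256,127,.08)),('mug',(322,130,.09))):print(n,onz(t,*p).round(3))
S=r.read_state();q=S['eef_rot'];from scipy.spatial.transform import Rotation as R;print(R.from_quat(q).as_matrix().round(3))
```

```text
tip [0.5375 0.2229 0.168 ] [0.5365 0.2162 0.168 ] (array([0.5393, 0.2231, 0.1632]), np.float64(0.0031))
hub [ 0.5656 -0.1896  0.068 ] [ 0.5696 -0.1928  0.068 ] (array([ 0.5677, -0.1912,  0.0673]), np.float64(0.005))
hdl [ 0.4682 -0.141   0.094 ] [ 0.4715 -0.1447  0.094 ] 0.1088449985223778 153.50942304018088
[[161.10000610351562, 248.0], [166.3000030517578, 196.10000610351562], [220.89999389648438, 201.60000610351562], [215.8000030517578, 253.5]] [[0.4804, 0.2955], [0.6104, 0.2879], [0.5964, 0.1504], [0.4667, 0.1605]] [0.53845686 0.22356738]
0.1302 -3.3
0.1382 -95.8
0.13 175.5
0.1356 84.2
knob [0.46664622 0.23185939 0.04      ] [0.46824212 0.23023553 0.04      ]
grinder [ 0.404 -0.297  0.1  ]
bowl [ 0.501 -0.345  0.08 ]
jar [ 0.621 -0.307  0.1  ]
small [0.715 0.233 0.1  ]
purple [0.311 0.173 0.15 ]
salt [0.79  0.064 0.08 ]
mug [ 0.779 -0.105  0.09 ]
[[-0.914  0.405 -0.   ]
 [ 0.405  0.914 -0.001]
 [-0.    -0.001 -1.   ]]
```

The two views agree to about 5 mm. The mill axis is near (0.538, 0.223) with its front at about 175°. The crank hub is at (0.567, -0.191) pointing 153.5°, and its length measures 0.109 m against 0.110 given. I'll pass over the mill first to look at the splines with the wrist camera.

```bash
python3 -m jog '[[-4,-2,0,0,0],[-4,-2,0,0,0],[-4,-2,0,0,0],[-4,-2,0,0,0],[-4,-2,0,0,0],[-4,-2,0,0,0],[-4,-2,0,0,0],[-4,-2,0,0,0],[-3,-2,0,0,0],[-2,-1,0,0,0]]' 20
python3 - <<'E'
from h import *
c=snap('wrist','w1');print(np.linalg.inv(c['camera_from_world']).round(3),c['fx'],proj(c,[.538,.223,.168]),proj(c,[.538,.223,.14]));print(r.read_state()['ee_pos'])
E
```

```text
time: 1.1
ee_pos: [0.5195, 0.2376, 0.2391]
eef_rot: [0.203, 0.979, -0.003, -0.003]
ft_force: [0.2, 0.2, 1.2]
width: 0.0871
[[ 0.396 -0.877 -0.274  0.442]
 [ 0.918  0.376  0.126  0.272]
 [-0.008 -0.301  0.954  0.38 ]
 [ 0.     0.     0.     1.   ]] 365.92503465629295 (np.float64(272.3983878753826), np.float64(271.7382176755546)) (np.float64(273.6490962706595), np.float64(253.7689148778964))
[0.52159601 0.23440231 0.2389846 ]
```

View pics/w1.png

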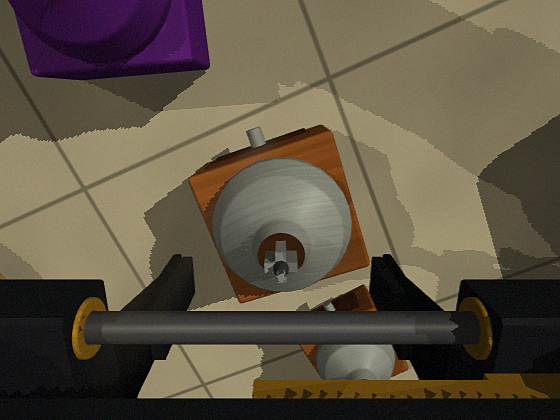

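The wrist view shows the large wooden mill with its drawer knob at (255,136) and the shaft cross at about (280,265). The box's top corners are at (190,180), (331,126) and (368,268). Next is an enlarged crop of the spline cross.

Run:
```python
from h import *
c=load('w1');a=cv2.imread('pics/w1.png')
cv2.imwrite('pics/w1c.png',cv2.resize(a[225:290,245:320],(750,650),interpolation=cv2.INTER_CUBIC)[:600])
P=[onz(c,*p,.075)[:2] for p in((190,180),(331,126),(368,268))]
for i in(0,1):
    d=P[i+1]-P[i];print(P[i].round(4),np.linalg.norm(d).round(4),np.degrees(np.arctan2(d[1],d[0])))
print('centre',(P[0]+P[2])/2,'knob',onz(c,255,136,.04))
```

```text
[0.4732 0.1715] 0.1265 87.51660709287205
[0.4787 0.2979] 0.133 -6.255374000553438
centre [0.54206015 0.227486  ] knob [0.46375368 0.23383529 0.04      ]
```

View pics/w1c.png

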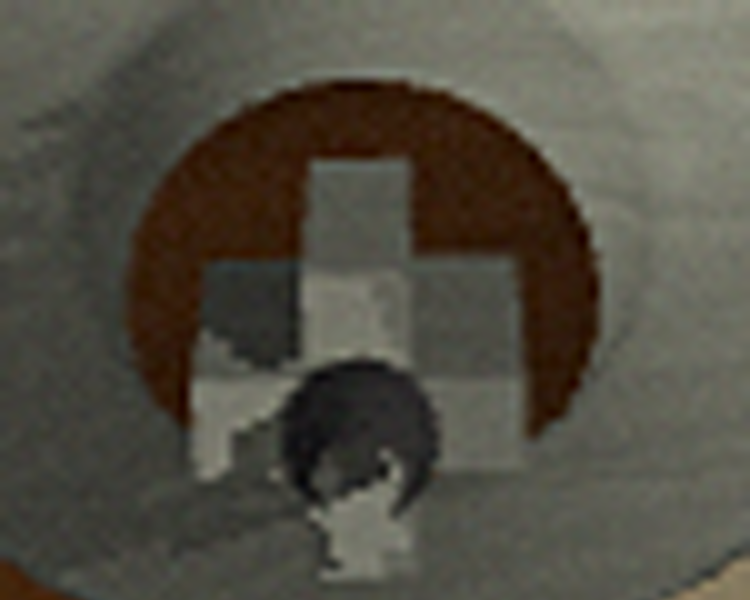

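Run:
```python
from h import *
c=load('w1')
f=lambda x,y,z=.16:onz(c,245+x/10,225+y/10,z)[:2]
for a,b in(((363,580),(357,268)),((190,428),(523,422)),((302,270),(413,268)),((523,468),(523,375)),((190,478),(195,378))):
    d=f(*b)-f(*a);print(f(*a).round(4),f(*b).round(4),((f(*a)+f(*b))/2).round(4),np.linalg.norm(d).round(4),np.degrees(np.arctan2(d[1],d[0])).round(1))
print('nose',f(361,435,.166),'seat ellipse centre',f(362,300,.14))
from scipy.spatial.transform import Rotation as R;print(R.from_quat(r.read_state()['eef_rot']).as_matrix().round(3))
```

```text
[0.5516 0.2233] [0.5306 0.2319] [0.5411 0.2276] 0.0228 157.6
[0.5368 0.2172] [0.545  0.2376] [0.5409 0.2274] 0.0221 68.0
[0.5293 0.2286] [0.532  0.2353] [0.5306 0.2319] 0.0073 68.0
[0.5481 0.2363] [0.5419 0.2389] [0.545  0.2376] 0.0068 157.4
[0.5401 0.2157] [0.5336 0.219 ] [0.5369 0.2173] 0.0073 153.3
nose [0.5389909  0.22862519] seat ellipse centre [0.54099585 0.22757659]
[[-0.916  0.4   -0.006]
 [ 0.4    0.916 -0.007]
 [ 0.003 -0.008 -1.   ]]
```

The shaft axis is at (0.541, 0.2275), with the splines at 67.7° modulo 90. Their measured sizes, 22.4 and 7.1 mm, match the 22 and 7 given. The front is at about 175.4°. The plan is to seat with the handle at 247.7° (72° off the front), then wind back 72°. Now to the crank.

```bash
python3 -m jog '[[-2.3,-4.1,0,0,0],[-2.3,-4.1,0,0,0],[-2.3,-4.1,0,0,0],[-2.3,-4.1,0,0,0],[-2.3,-4.1,0,0,0],[-2.3,-4.1,0,0,0],[-2.3,-4.1,0,0,0],[-2.3,-4.1,0,0,0],[-2.3,-3.5,0,0.03,0],[0,0,0,0.02,0]]'
python3 - <<'E'
from h import *
c=snap('wrist','w2');print(proj(c,[.567,-.191,.068]),proj(c,[.47,-.142,.094]));s=r.read_state();print(s['ee_pos'],s['joint_positions'])
from scipy.spatial.transform import Rotation as R;print(R.from_quat(s['eef_rot']).as_matrix().round(3))
E
```

```text
time: 2.15
ee_pos: [0.5646, -0.1913, 0.238]
eef_rot: [0.228, 0.974, -0.005, -0.004]
ft_force: [-1.1, 0.6, -0.2]
width: 0.0875
(np.float64(285.06975370987806), np.float64(199.43642521556302)) (np.float64(286.6874972577097), np.float64(64.52499314864835))
[ 0.56485914 -0.18823532  0.23779466] [-0.15954874  0.29048296  0.49167278  1.57040075 -0.13045951  1.32397662
  1.46019849]
[[-0.897  0.442 -0.011]
 [ 0.442  0.897 -0.006]
 [ 0.007 -0.01  -1.   ]]
```

View pics/w2.png

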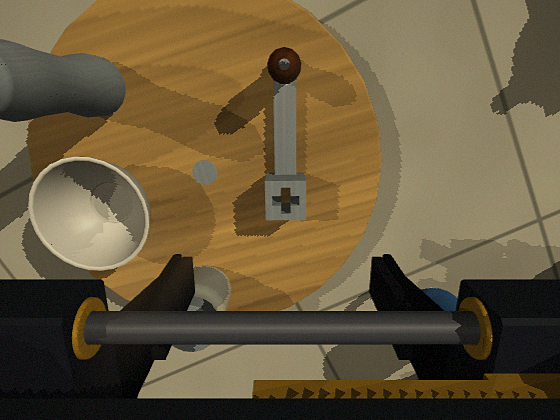

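The crank hub shows at (286,201) and its handle at (284,65), within 2 px of the prediction. Joint 7 is at 1.46 and world yaw grows with it, so seating at 67.7° (108° off the front) leaves more joint range. I'll compute the grasp.

Run:
```python
from h import *
c=load('w2');h=onz(c,286,201,.068)[:2];k=onz(c,284,65,.094)[:2];d=k-h
hsv=c['pixels'][176:222,263:309].astype(int);g=cv2.inRange(hsv.astype(np.uint8),(110,110,105),(255,255,255))
print(h,k,np.linalg.norm(d),np.degrees(np.arctan2(d[1],d[0])))
# arm edges
for z,p in((.042,((276,85),(275,172))),(.042,((298,85),(297,172))),(.068,((265,179),(265,220))),(.068,((306,179),(306,220)))):
    a,b=[onz(c,*q,z)[:2] for q in p];e=a-b;print(np.linalg.norm(e).round(4),np.degrees(np.arctan2(e[1],e[0])).round(1))
s=r.read_state();from scipy.spatial.transform import Rotation as R;M=R.from_quat(s['eef_rot']).as_matrix()
print(M.T@(np.r_[h,.060]-s['ee_pos'])*100,np.degrees(np.arctan2(M[1,0],M[0,0])))
```

```text
[ 0.56864657 -0.19089341] [ 0.46942306 -0.14388714] 0.10979478244673953 154.65115806584865
0.0768 152.7
0.0768 153.8
0.0375 152.9
0.0375 154.8
[-0.58102132  0.1113296  17.77564464] 153.74102041454134
```

```bash
python3 -m jog '[[-0.3,0.1,2,0,0],[-0.3,0,4,0,0],[0,0,4,0,0],[0,0,4,0,0],[0,0,2.4,0,0.2],[0,0,1,0,0.3],[0,0,0.3,0,0.3],[0,0,0,0,0.3],[0,0,0,0,0.3],[0,0,0,0,0.3]]'
python3 - <<'E'
from h import *
s=r.read_state()
from scipy.spatial.transform import Rotation as R;M=R.from_quat(s['eef_rot']).as_matrix();print(s['ee_pos'],M.T@(np.r_[.5686,-.1909,.060]-s['ee_pos'])*100)
E
```

```text
time: 3.2
ee_pos: [0.5732, -0.1784, 0.0576]
eef_rot: [0.22, 0.976, -0.001, -0.003]
ft_force: [-1.0, -0.3, -0.2]
width: 0.0613
[ 0.57316282 -0.17836561  0.05756063] [-0.12401417 -1.32870387 -0.24077994]
```

```bash
python3 -m jog '[[-0.1,-0.8,-0.2,0,0.3],[0,-0.5,0,0.01,0.3],[0,0,0,0,0.3],[0,0,0,0,0.6],[0,0,0,0,0.8],[0,0,0,0,0.8],[0,0,0,0,0.8],[0,0,0,0,0.8],[0,0,0,0,0.8],[0,0,0,0,0.8]]' 35
python3 - <<'E'
from h import *
s=r.read_state()
from scipy.spatial.transform import Rotation as R;M=R.from_quat(s['eef_rot']).as_matrix();print(s['ee_pos'],M.round(3),s['width'],M.T@(np.r_[.5686,-.1909,.060]-s['ee_pos'])*100)
E
```

```text
time: 4.2
ee_pos: [0.5692, -0.1927, 0.0622]
eef_rot: [0.226, 0.974, -0.001, -0.001]
ft_force: [-0.6, -0.3, 1.1]
width: 0.0359
[ 0.56921978 -0.19267458  0.06218324] [[-0.898  0.44  -0.002]
 [ 0.44   0.898 -0.001]
 [ 0.001 -0.002 -1.   ]] 0.03585336512383453 [0.1334203  0.13256675 0.21822651]
```

Gripped: the opening is 35.9 mm on the 36 mm hub. Lift, then check the hold.

```bash
python3 -m jog '[[0,0,-1,0,0.8],[0,0,-3,0,0.8],[0,0,-4,0,0.8],[0,0,-4,0,0.8],[0,0,-4,0,0.8],[0,0,-2.5,0,0.8],[0,0,-1,0,0.8],[0,0,0,0,0.8],[0,0,0,0,0.8],[0,0,0,0,0.8]]'
python3 - <<'E'
from h import *
c=snap('wrist','w3');s=r.read_state();print(s['ee_pos'],s['width'],s['ft_force'])
from scipy.spatial.transform import Rotation as R;M=R.from_quat(s['eef_rot']).as_matrix();print(M.round(3))
for v in((.0,0,-.006),(.018,0,-.006),(.11,0,-.032)):print(proj(c,s['ee_pos']+M@np.array(v)))
E
```

```text
time: 5.2
ee_pos: [0.5665, -0.1915, 0.2633]
eef_rot: [0.226, 0.974, -0.001, -0.005]
ft_force: [-0.8, 0.4, -2.0]
width: 0.0355
[ 0.56636729 -0.19138404  0.26300506] 0.035907227694253474 [ 0.06720604 -0.57490898 -2.42812659]
[[-0.898  0.44  -0.01 ]
 [ 0.44   0.898  0.   ]
 [ 0.009 -0.004 -1.   ]]
(np.float64(280.7351285776507), np.float64(306.04138246554544))
(np.float64(280.73234642653455), np.float64(267.39457877805677))
(np.float64(280.4469899670875), np.float64(-5.56649833983073))
```

View pics/w3.png

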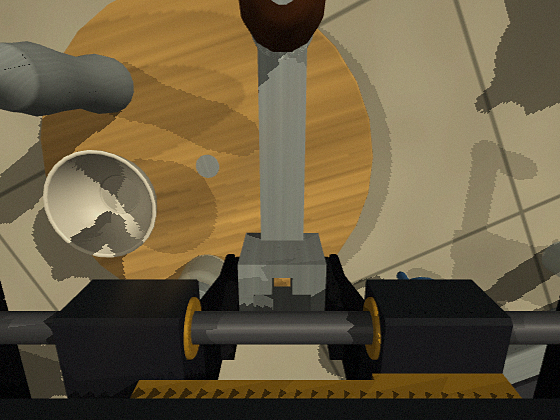

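Run:
```python
from h import *
c=load('w3');g=cv2.cvtColor(c['pixels'],cv2.COLOR_RGB2GRAY)
for x in(248,258,268):print(x,list(zip(range(232,300,2),g[232:300:2,x-3:x+4].mean(1).astype(int))))
print([ (v,c['pixels'][v,282].tolist()) for v in range(272,294,2)])
print('row282',list(zip(range(268,300,2),g[281:284,268:300:2].mean(0).astype(int))))
s=r.read_state();from scipy.spatial.transform import Rotation as R;M=R.from_quat(s['eef_rot']).as_matrix()
for dx in(-.002,0,.002):
  for top in(-.004,-.006,-.008):print(dx,top,[round(proj(c,s['ee_pos']+M@np.array(v))[1],1) for v in((dx+.018,0,top),(dx+.012,0,top),(dx+.018,0,top+.026))])
for v in((260.5,235),(305,235),(258.5,75),(306.5,75)):print(v)
```

```text
248 [(232, np.int64(114)), (234, np.int64(59)), (236, np.int64(92)), (238, np.int64(88)), (240, np.int64(87)), (242, np.int64(89)), (244, np.int64(88)), (246, np.int64(86)), (248, np.int64(91)), (250, np.int64(84)), (252, np.int64(89)), (254, np.int64(89)), (256, np.int64(90)), (258, np.int64(90)), (260, np.int64(92)), (262, np.int64(89)), (264, np.int64(99)), (266, np.int64(125)), (268, np.int64(125)), (270, np.int64(124)), (272, np.int64(124)), (274, np.int64(125)), (276, np.int64(126)), (278, np.int64(100)), (280, np.int64(104)), (282, np.int64(104)), (284, np.int64(105)), (286, np.int64(104)), (288, np.int64(104)), (290, np.int64(104)), (292, np.int64(102)), (294, np.int64(105)), (296, np.int64(106)), (298, np.int64(99))]
258 [(232, np.int64(110)), (234, np.int64(56)), (236, np.int64(57)), (238, np.int64(86)), (240, np.int64(92)), (242, np.int64(90)), (244, np.int64(90)), (246, np.int64(90)), (248, np.int64(91)), (250, np.int64(89)), (252, np.int64(90)), (254, np.int64(90)), (256, np.int64(90)), (258, np.int64(89)), (260, np.int64(90)), (262, np.int64(87)), (264, np.int64(96)), (
[... 1682 characters left out ...]
 (298, np.int64(100))]
-0.002 -0.004 [np.float64(269.6), np.float64(282.5), np.float64(244.9)]
-0.002 -0.006 [np.float64(271.8), np.float64(284.9), np.float64(246.6)]
-0.002 -0.008 [np.float64(274.1), np.float64(287.4), np.float64(248.2)]
0 -0.004 [np.float64(265.2), np.float64(278.3), np.float64(241.1)]
0 -0.006 [np.float64(267.4), np.float64(280.6), np.float64(242.7)]
0 -0.008 [np.float64(269.6), np.float64(283.0), np.float64(244.3)]
0.002 -0.004 [np.float64(260.8), np.float64(273.9), np.float64(237.2)]
0.002 -0.006 [np.float64(262.9), np.float64(276.2), np.float64(238.8)]
0.002 -0.008 [np.float64(265.1), np.float64(278.6), np.float64(240.4)]
(260.5, 235)
(305, 235)
(258.5, 75)
(306.5, 75)
```

The hub sits about 1 mm ahead in tool x, its top 6 mm behind the TCP, and the arm is aligned with tool x. Now carry it to the mill, then turn.

```bash
python3 -m jog '[[1.5,2,0,0,0.8],[2.3,4.1,0,0,0.8],[2.3,4.1,0,0,0.8],[2.3,4.1,0,0,0.8],[2.3,4.1,0,0,0.8],[2.3,4.1,0,0,0.8],[2.3,4.1,0,0,0.8],[2.3,4.1,0,0,0.8],[2.1,4,0,0,0.8],[1,1.7,0,0,0.8]]'
python3 -m jog '[[0,0,0,0.15,0.8],[0,0,0,0.15,0.8],[0,0,0,0.15,0.8],[0,0,0,0.15,0.8],[0,0,0,0.15,0.8],[0,0,0,0.15,0.8],[0,0,0,0.15,0.8],[0,0,0,0.15,0.8],[0,0,0,0.15,0.8],[0,0,0,0.1,0.8]]'
cat >> h.py <<'E'
from scipy.spatial.transform import Rotation as R
def go(hub=(.5406,.2266),z=.21,ang=67.7,dx=.001):
    s=r.read_state();M=R.from_quat(s['eef_rot']).as_matrix()
    print('ee',s['ee_pos'].round(4),'F',np.round(s['ft_force'],1),'tau',np.round(s['torque'],2),'w',round(float(s['width']),4),'j7',s['joint_positions'][6].round(2),'t',s['time'])
    y=np.arctan2(M[1,0],M[0,0]);print('yaw',np.degrees(y).round(2),'tilt',M[2,:2].round(3),'turn',round((y-np.radians(ang)+np.pi)%(2*np.pi)-np.pi,3))
    print('shift cm',(M.T@(np.r_[hub,z]-M@[dx,0,0]-s['ee_pos'])*100*np.array([1,1,1])).round(2))
E
python3 -c "
from h import *
go()"
```

```text
time: 6.25
ee_pos: [0.5353, 0.237, 0.2486]
eef_rot: [0.23, 0.973, -0.007, -0.014]
ft_force: [-0.0, 0.4, -2.4]
width: 0.0361
time: 7.25
ee_pos: [0.5281, 0.241, 0.2328]
eef_rot: [0.82, 0.572, -0.026, -0.007]
ft_force: [0.6, -0.2, -1.6]
width: 0.0358
ee [0.5281 0.241  0.2328] F [ 0.6 -0.2 -1.6] tau [-0.07  0.02 -0.01] w 0.0358 j7 -0.77 t 7.25
yaw 69.9 tilt [-0.035 -0.041] turn 0.038
shift cm [-0.94  1.77  2.24]
```

```bash
python3 -m jog '[[-0.3,0.6,0,0.02,0.8],[-0.3,0.6,0,0.02,0.8],[-0.2,0.4,0.5,0,0.8],[0,0,0,0,0.8],[0,0,0,0,0.8],[0,0,0,0,0.8],[0,0,0,0,0.8],[0,0,0,0,0.8],[0,0,0,0,0.8],[0,0,0,0,0.8]]'
python3 -c "
from h import *
go()"
```

```text
time: 8.25
ee_pos: [0.5398, 0.2258, 0.2239]
eef_rot: [0.83, 0.557, -0.029, -0.006]
ft_force: [-0.2, -0.1, -2.2]
width: 0.0359
ee [0.5398 0.2258 0.2239] F [-0.2 -0.1 -2.2] tau [-0.1  -0.01  0.04] w 0.0359 j7 -0.76 t 8.25
yaw 67.85 tilt [-0.041 -0.042] turn 0.003
shift cm [0.06 0.1  1.38]
```

```bash
cat >> h.py <<'E'
def go2(hub=(.5406,.2266),z=.165,ang=67.7):
    go(ang=ang); s=r.read_state();M=R.from_quat(s['eef_rot']).as_matrix();b=s['ee_pos']+M@[.001,0,.03]
    print('underside centre',b.round(4),'shift to z',z,(M.T@(np.r_[hub,z]-b)*100).round(2))
E
python3 -m jog '[[0,0,0,0.05,0.8],[0,0,0,0.05,0.8],[0,0,0,0.05,0.8],[0,0,0,0.05,0.8],[0,0,0,0,0.8],[0,0,0,-0.05,0.8],[0,0,0,-0.05,0.8],[0,0,0,-0.05,0.8],[0,0,0,-0.05,0.8],[0,0,0,0,0.8]]'
python3 - <<'E'
from h import *
go2()
E
```

```text
time: 9.25
ee_pos: [0.5395, 0.2267, 0.2244]
eef_rot: [0.827, 0.562, -0.028, -0.006]
ft_force: [-1.0, -0.0, -1.3]
width: 0.036
ee [0.5395 0.2267 0.2244] F [-1.  -0.  -1.3] tau [-0.1   0.07  0.03] w 0.036 j7 -0.75 t 9.25
yaw 68.4 tilt [-0.04  -0.042] turn 0.012
shift cm [-0.01  0.16  1.44]
underside centre [0.5383 0.2269 0.1944] shift to z 0.165 [0.17 0.35 2.93]
```

Slow turns keep the tilt of about 0.058 rad, so it came from the fast moves. I'll test whether a fast reverse turn takes it back.

```bash
python3 -m jog '[[0,0,0,-0.15,0.8],[0,0,0,-0.15,0.8],[0,0,0,-0.15,0.8],[0,0,0,-0.15,0.8],[0,0,0,0,0.8],[0,0,0,0,0.8],[0,0,0,0.05,0.8],[0,0,0,0.05,0.8],[0,0,0,0.05,0.8],[0,0,0,0.05,0.8]]'
python3 - <<'E'
from h import *
go2();s=r.read_state();print(R.from_quat(s['eef_rot']).as_matrix()[:2,2])
E
```

```text
time: 10.25
ee_pos: [0.5397, 0.2267, 0.2246]
eef_rot: [0.707, 0.706, -0.026, -0.011]
ft_force: [-0.4, 1.1, -1.6]
width: 0.0356
ee [0.5397 0.2267 0.2246] F [-0.4  1.1 -1.6] tau [-0.15 -0.05 -0.03] w 0.0356 j7 -0.39 t 10.25
yaw 89.93 tilt [-0.021 -0.053] turn 0.388
shift cm [-0.08  0.17  1.46]
underside centre [0.5381 0.2271 0.1947] shift to z 0.165 [0.01 0.41 2.95]
[-0.05339732 -0.02124189]
```

```bash
python3 -m jog '[[0,0,-1.5,0.05,0.8],[0,0,-1.5,0.05,0.8],[0,0,-1.5,0.05,0.8],[0,0,-1.5,0.05,0.8],[0,0,-1.5,0.05,0.8],[0,0,-1.5,0.05,0.8],[0,0,-1.5,0.05,0.8],[0,0,-1,0.04,0.8],[0,0,0,0,0.8],[0,0,0,0,0.8]]'
python3 -c "
from h import *
go2();s=r.read_state();print(R.from_quat(s['eef_rot']).as_matrix()[:2,2])"
python3 -m jog '[[0,0,4,0,0.8],[0,0,4,0,0.8],[0,0,2,0,0.8],[0,0,0,0,0.8],[0,0,0,0,0.8],[0,0,0,0,0.8],[0,0,0,0,0.8],[0,0,0,0,0.8],[0,0,0,0,0.8],[0,0,0,0,0.8]]'
python3 -c "
from h import *
go2();s=r.read_state();print(R.from_quat(s['eef_rot']).as_matrix()[:2,2])"
```

```text
time: 11.25
ee_pos: [0.5454, 0.2296, 0.3429]
eef_rot: [0.847, 0.531, -0.029, -0.005]
ft_force: [-0.4, 0.6, -2.1]
width: 0.0357
ee [0.5454 0.2296 0.3429] F [-0.4  0.6 -2.1] tau [-0.14  0.05  0.  ] w 0.0357 j7 -0.84 t 11.25
yaw 64.2 tilt [-0.044 -0.04 ] turn -0.061
shift cm [ 0.    0.23 13.3 ]
underside centre [0.5442 0.2298 0.3129] shift to z 0.165 [ 0.2   0.41 14.79]
[-0.05472208 -0.0222908 ]
time: 12.25
ee_pos: [0.5407, 0.2277, 0.2423]
eef_rot: [0.848, 0.53, -0.027, -0.005]
ft_force: [-0.6, 0.1, -1.8]
width: 0.0359
ee [0.5407 0.2277 0.2423] F [-0.6  0.1 -1.8] tau [-0.12  0.06  0.04] w 0.0359 j7 -0.83 t 12.25
yaw 64.03 tilt [-0.04  -0.037] turn -0.064
shift cm [-0.08  0.16  3.23]
underside centre [0.5396 0.228  0.2123] shift to z 0.165 [0.1  0.33 4.72]
[-0.0504599  -0.01994551]
```

The gain is small and 0.054 rad is within what the hub clearance allows. The flat seat will level it, so I'll descend onto the nose.

```bash
python3 -m jog '[[0.05,0.15,1,-0.03,0.8],[0.05,0.15,1,-0.03,0.8],[0,0,1,0,0.8],[0,0,0.6,0,0.8],[0,0,0.4,0,0.8],[0,0,0,0,0.8],[0,0,0,0,0.8],[0,0,0,0,0.8],[0,0,0,0,0.8],[0,0,0,0,0.8]]'
python3 -c "
from h import *
go2();snap('wrist','w4');snap('side','s4')
a=cv2.imread('pics/w4.png')[180:400,160:400];b=cv2.imread('pics/s4.png')[100:230,160:320]
cv2.imwrite('pics/m4.png',np.hstack([cv2.resize(a,(400,367),interpolation=2),cv2.resize(b,(400,367),interpolation=2)]))"
```

```text
time: 13.25
ee_pos: [0.5427, 0.2272, 0.2027]
eef_rot: [0.832, 0.555, -0.025, -0.006]
ft_force: [-0.4, 0.1, -1.9]
width: 0.036
ee [0.5427 0.2272 0.2027] F [-0.4  0.1 -1.9] tau [-0.13  0.07 -0.01] w 0.036 j7 -0.76 t 13.25
yaw 67.44 tilt [-0.035 -0.037] turn -0.005
shift cm [-0.26 -0.2  -0.71]
underside centre [0.5417 0.2276 0.1727] shift to z 0.165 [-0.1  -0.04  0.78]
```

View pics/m4.png

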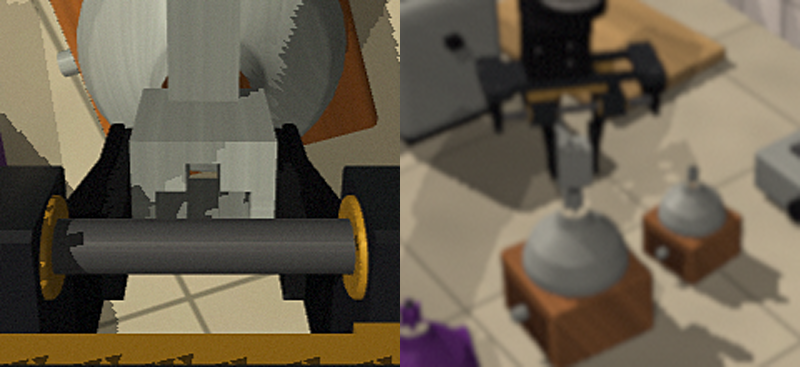

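The crank is held over the shaft with its hub just above the tip and the handle out to the side. Continue down gently.

```bash
python3 -m jog '[[-0.1,0,0.2,0,0.8],[0,0,0.2,0,0.8],[0,0,0.2,0,0.8],[0,0,0.2,0,0.8],[0,0,0.2,0,0.8],[0,0,0.2,0,0.8],[0,0,0,0,0.8],[0,0,0,0,0.8],[0,0,0,0,0.8],[0,0,0,0,0.8]]'
python3 -c "
from h import *
go2(z=.14)"
```

```text
time: 14.35
ee_pos: [0.5417, 0.226, 0.1895]
eef_rot: [0.832, 0.555, -0.025, -0.006]
ft_force: [-0.3, 0.0, -1.9]
width: 0.036
ee [0.5417 0.226  0.1895] F [-0.3  0.  -1.9] tau [-0.12 -0.03  0.02] w 0.036 j7 -0.76 t 14.35
yaw 67.44 tilt [-0.035 -0.037] turn -0.005
shift cm [-0.16 -0.2  -2.04]
underside centre [0.5406 0.2264 0.1595] shift to z 0.14 [0.09 0.06 1.95]
```

```bash
python3 -m jog '[[0,0,0.2,0,0.8],[0,0,0.2,0,0.8],[0,0,0.2,0,0.8],[0,0,0.2,0,0.8],[0,0,0,0,0.8],[0,0,0,0,0.8],[0,0,0,0,0.8],[0,0,0,0,0.8],[0,0,0,0,0.8],[0,0,0,0,0.8]]'
python3 -c "
from h import *
go2(z=.14)"
```

```text
time: 15.35
ee_pos: [0.5414, 0.2261, 0.181]
eef_rot: [0.832, 0.555, -0.024, -0.006]
ft_force: [0.7, 0.1, -2.0]
width: 0.0355
ee [0.5414 0.2261 0.181 ] F [ 0.7  0.1 -2. ] tau [-0.02 -0.06 -0.  ] w 0.0355 j7 -0.76 t 15.35
yaw 67.45 tilt [-0.034 -0.037] turn -0.004
shift cm [-0.18 -0.2  -2.89]
underside centre [0.5403 0.2265 0.151 ] shift to z 0.14 [0.06 0.06 1.1 ]
```

The underside is at 0.151, below the spline tops (0.160), with no resistance, so the splines have matched at the first try. Lower to the seat.

```bash
python3 -m jog '[[0.05,0.05,0.2,0,0.8],[0,0,0.2,0,0.8],[0,0,0.2,0,0.8],[0,0,0.15,0,0.8],[0,0,0.1,0,0.8],[0,0,0,0,0.8],[0,0,0,0,0.8],[0,0,0,0,0.8],[0,0,0,0,0.8],[0,0,0,0,0.8]]'
python3 -c "
from h import *
go2(z=.14)"
```

```text
time: 16.35
ee_pos: [0.5416, 0.226, 0.1716]
eef_rot: [0.832, 0.555, -0.025, -0.006]
ft_force: [0.1, -0.5, -2.6]
width: 0.0355
ee [0.5416 0.226  0.1716] F [ 0.1 -0.5 -2.6] tau [-0.07  0.09 -0.04] w 0.0355 j7 -0.76 t 16.35
yaw 67.44 tilt [-0.035 -0.037] turn -0.005
shift cm [-0.22 -0.26 -3.83]
underside centre [0.5406 0.2264 0.1416] shift to z 0.14 [0.03 0.   0.16]
```

```bash
python3 -m jog '[[0,0,0.1,0,0.8],[0,0,0.1,0,0.8],[0,0,0,0,0.8],[0,0,0,0,0.45],[0,0,0,0,0.45],[0,0,0,0,0.45],[0,0,0,0,0.45],[0,0,0,0,0.45],[0,0,0,0,0.45],[0,0,0,0,0.45]]'
python3 -c "
from h import *
go2(z=.14)
snap('top','t5');snap('side','s5')
a=cv2.imread('pics/t5.png')[150:270,120:260];b=cv2.imread('pics/s5.png')[110:230,160:300]
cv2.imwrite('pics/m5.png',np.hstack([cv2.resize(a,(400,343),interpolation=2),cv2.resize(b,(400,343),interpolation=2)]))"
```

```text
time: 17.35
ee_pos: [0.5422, 0.2262, 0.1714]
eef_rot: [0.832, 0.555, -0.023, -0.006]
ft_force: [-0.2, 1.2, -0.2]
width: 0.0483
ee [0.5422 0.2262 0.1714] F [-0.2  1.2 -0.2] tau [-0.03  0.06  0.03] w 0.0483 j7 -0.76 t 17.35
yaw 67.43 tilt [-0.032 -0.035] turn -0.005
shift cm [-0.25 -0.3  -3.85]
underside centre [0.5413 0.2266 0.1414] shift to z 0.14 [-0.02 -0.05  0.15]
```

View pics/m5.png

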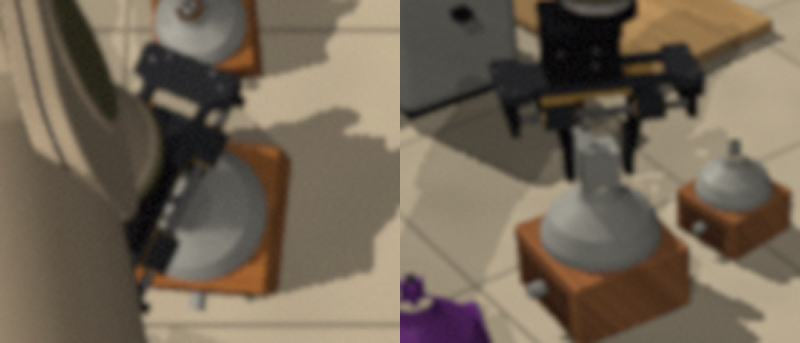

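The hub now sits down on the dome with the gripper open, and the arm no longer carries its weight. The last 2 mm down did not lower the TCP, which also says it is on the seat. Now a light regrip and slow winding.

```bash
python3 -m jog '[[0,0,0,0,0.7],[0,0,0,0,0.7],[0,0,0,0,0.7],[0,0,0,-0.04,0.7],[0,0,0,-0.06,0.7],[0,0,0,-0.06,0.7],[0,0,0,-0.06,0.7],[0,0,0,-0.06,0.7],[0,0,0,0,0.7],[0,0,0,0,0.7]]' 14
python3 -c "
from h import *
go2(z=.14,ang=175.4)"
```

```text
time: 18.45
ee_pos: [0.5423, 0.2261, 0.1715]
eef_rot: [0.744, 0.668, -0.022, -0.009]
ft_force: [-0.8, -0.0, -0.1]
width: 0.0359
ee [0.5423 0.2261 0.1715] F [-0.8 -0.  -0.1] tau [-0.05  0.02 -0.1 ] w 0.0359 j7 -0.48 t 18.45
yaw 83.92 tilt [-0.021 -0.043] turn -1.597
shift cm [-0.15 -0.34 -3.84]
underside centre [0.541  0.2266 0.1415] shift to z 0.14 [-0.01 -0.03  0.15]
```

The torque about z is 0.1 N m, which is exactly the shaft's drag, and the side forces are tiny. Continue.

```bash
python3 -m jog '[[0,0,0,-0.06,0.7],[0,0,0,-0.08,0.7],[0,0,0,-0.08,0.7],[0,0,0,-0.08,0.7],[0,0,0,-0.08,0.7],[0,0,0,-0.08,0.7],[0,0,0,-0.08,0.7],[0,0,0,-0.08,0.7],[0,0,0,-0.08,0.7],[0,0,0,0,0.7]]'
python3 -c "
from h import *
go2(z=.14,ang=175.4)"
```

```text
time: 19.45
ee_pos: [0.5427, 0.2263, 0.1715]
eef_rot: [0.465, 0.885, -0.017, -0.016]
ft_force: [-0.1, -0.1, -0.0]
width: 0.0361
ee [0.5427 0.2263 0.1715] F [-0.1 -0.1 -0. ] tau [-0.01 -0.03 -0.11] w 0.0361 j7 0.2 t 19.45
yaw 124.55 tilt [ 0.012 -0.045] turn -0.888
shift cm [ 0.08 -0.33 -3.84]
underside centre [0.5408 0.2267 0.1415] shift to z 0.14 [-0.   -0.01  0.15]
```

```bash
python3 -m jog '[[0,0,0,-0.08,0.7],[0,0,0,-0.1,0.7],[0,0,0,-0.1,0.7],[0,0,0,-0.1,0.7],[0,0,0,-0.1,0.7],[0,0,0,-0.1,0.7],[0,0,0,-0.1,0.7],[0,0,0,-0.1,0.7],[0,0,0,-0.07,0.7],[0,0,0,0,0.7]]'
python3 -c "
from h import *
go2(z=.14,ang=175.4)"
```

```text
time: 20.45
ee_pos: [0.543, 0.2269, 0.1714]
eef_rot: [0.061, 0.998, -0.009, -0.021]
ft_force: [0.1, 0.6, -1.0]
width: 0.0363
ee [0.543  0.2269 0.1714] F [ 0.1  0.6 -1. ] tau [ 0.11 -0.11 -0.03] w 0.0363 j7 1.01 t 20.45
yaw 173.02 tilt [ 0.041 -0.02 ] turn -0.041
shift cm [ 0.3  -0.14 -3.85]
underside centre [0.5407 0.2266 0.1414] shift to z 0.14 [0.01 0.   0.14]
```

```bash
python3 -m jog '[[0,0,0,-0.04,0.7],[0,0,0,0,0.7],[0,0,0,0,0.7],[0,0,0,0,0.4],[0,0,0,0,0.2],[0,0,0,0,0.2],[0,0,0,0,0.2],[0,0,0,0,0.2],[0,0,0,0,0.2],[0,0,0,0,0.2]]'
python3 -c "
from h import *
go2(z=.14,ang=175.4)"
python3 -m jog '[[0,0,-0.5,0,0.2],[0,0,-1,0,0.2],[0,0,-1.5,0,0.2],[0,0,-1.5,0,0.2],[0,0,-2,0,0.1],[0,0,-2,0,0.1],[0,0,-2,0,0.1],[0,0,-2,0,0.1],[0,0,0,0,0.1],[0,0,0,0,0.1]]'
python3 -m jog '[[0,-1,-2,0,0.1],[0,-3,-2,0,0.1],[0,-4,0,0,0.1],[0,-4,0,0,0.1],[0,-4,0,0,0.1],[0,-4,0,0,0.1],[0,-4,0,0,0.1],[0,-2,0,0,0.1],[0,0,0,0,0.1],[0,0,0,0,0.1]]'
python3 -c "
from h import *
t=snap('top','t6');s=snap('side','s6')
a=cv2.imread('pics/t6.png')[170:270,120:240];b=cv2.imread('pics/s6.png')[130:230,160:280]
cv2.imwrite('pics/m6.png',np.hstack([cv2.resize(a,(400,333),interpolation=2),cv2.resize(b,(400,333),interpolation=2)]))
for z,d in((.176,0),(.202,.11)):
    a=np.radians(175.4);p=[.5408+d*np.cos(a),.2267+d*np.sin(a),z];print(proj(t,p),proj(s,p))"
```

```text
time: 21.45
ee_pos: [0.5431, 0.2267, 0.1713]
eef_rot: [0.05, 0.999, -0.009, -0.021]
ft_force: [-0.0, -0.0, -0.7]
width: 0.0688
ee [0.5431 0.2267 0.1713] F [-0.  -0.  -0.7] tau [ 0.06 -0.04  0.02] w 0.0688 j7 1.04 t 21.45
yaw 174.3 tilt [ 0.042 -0.02 ] turn -0.019
shift cm [ 0.31 -0.11 -3.86]
underside centre [0.5408 0.2264 0.1414] shift to z 0.14 [0.01 0.02 0.14]
time: 22.45
ee_pos: [0.549, 0.2286, 0.308]
eef_rot: [0.05, 0.999, -0.008, -0.019]
ft_force: [-0.6, -0.2, -0.8]
width: 0.0783
time: 23.45
ee_pos: [0.5207, -0.0384, 0.3471]
eef_rot: [0.049, 0.998, -0.009, -0.025]
ft_force: [0.1, 0.0, 0.0]
width: 0.0783
(np.float64(179.43300060420398), np.float64(218.7164311561221)) (np.float64(227.94376003859705), np.float64(162.31322140036423))
(np.float64(170.3234148909853), np.float64(268.38648534091146)) (np.float64(190.81779055074654), np.float64(166.52018295154596))
```

View pics/m6.png

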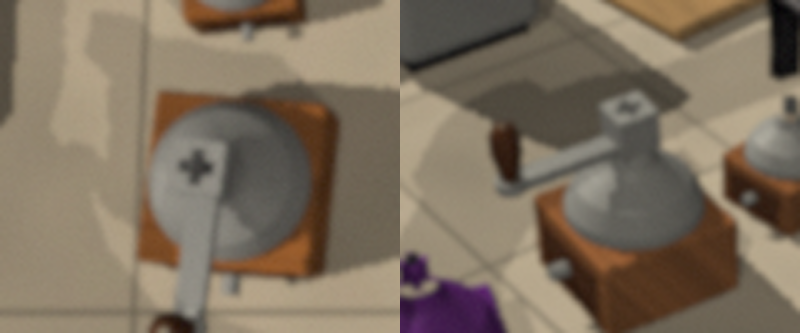

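In the final picture the hub top is at top (178.5,220.4) and side (228.4,161.8), and the handle top is at top (171,266.7) and side (191.5,168.4). All are within about 2 px of the prediction for a seated crank pointing to the front. The robot is clear, so I'm handing in.

```bash
python3 -c "
from bench import r
print(r.close_job())"
```

```text
the job is handed in; nothing more can be done
None
```

The crank is on the larger wooden mill's shaft, fully home, and its handle points over the drawer. The job was handed in at about 23.5 s of the 67 s allowed.

- **Fitting:** I read the spline angle from the wrist camera and lowered the crank already aligned, with its handle about 108° from the front. It went down to the seat with no measurable resistance. No search turning was needed.
- **Winding:** After letting go once so the hub could settle, I regripped it at 14 N and wound it slowly to the front. The torque read about 0.1 N m, the given shaft drag. In the readings between moves the wrist force stayed under about 3 N.
- **Final check:** The top and side pictures put the hub and handle within about 2 px of where a seated crank pointing to the front should be. The tool's last angle was 174.3°, against about 175.4° measured for the front. The gripper was open and about 0.3 m away.

**Imperfect or unchecked:**
- The fast carrying moves left the tool leaning by about 0.05 rad, and my attempts to take this out hardly helped. The hub still went home, and in the last pictures it looks level.
- During the grasp approach the tool was about 13 mm off sideways; I corrected it before closing.
- I did not measure the bystanders again at the end.

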